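Load the marker dispenser in order

ROBOT

A 6-joint arm with a two-finger parallel gripper is mounted at the origin on a cart in front of the work surface, level with it; the furniture and walls round the work are solid. World frame = base frame: x ahead of the robot, y to its left, z up, the work surface at z = 0. Lengths are in m, angles in rad, forces in N, time in s.
With the tool pointing down it reaches from about 0.35 to 0.775 m from the base axis. Payload 7.3 kg.
Tool frame: the origin (TCP) lies at the centre of the arm's flange, where the gripper is bolted on; the fingertips stand 178 mm ahead of it and the grasp point (between the pads) lies 159 mm ahead of it; z points along the fingers, y is the line along which they close (so a half turn about z gives the same grasp; the last joint's range is limited). The gripper opens to 92 mm and grips with 3 to 60 N. Pads are 19 mm wide; open, the fingers measure 130 mm over their backs; the gripper's body (75 mm by 190 mm) begins 47 mm behind the grasp point.
Start: joints at [-1.354, 0.342, 1.524, -0, 1.275, -0.146], TCP at [0.186, -0.491, 0.405] pointing down, gripper open.
Joint ranges: [-2.53, 2.53], [-0.77, 2.02], [0.04, 2.7], [-1, 4.14], [0.28, 2.66], [-3.11, 3.11]. Speed limits (rad/s): [2.57, 2.57, 3.14, 3.14, 3.14, 3.14].

INTERFACE

Orientations are given as [roll, pitch, yaw] about the fixed x, y, z axes, in that order (R = Rz(yaw) Ry(pitch) Rx(roll)).
In Python, from cell import robot, order, read_camera gives the robot as it stands (robot), with the cameras as plain functions and the job (order).
- The arm moves only by the shell command python3 drive.py 'ROWS' [OPENING] [FORCE]. ROWS is a JSON list of rows, 1 to 8 of them, each of 6 numbers: dx, dy, dz in m, then a rotation vector rx, ry, rz in rad; each row shifts and turns the commanded pose from where the row before left it, along the tool's axes as they then stand; what a row does not reach is not made up. A row lasts 1/12 s, in which the tool goes at most 0.0417 m and 0.125 rad, less where a joint would pass 70% of its speed; a pose out of reach is approached as far as the arm can. OPENING is the finger opening in m, set as the command begins (- or left out keeps the last). The fingers move at their own pace and stop on an object; FORCE is the grip in N (left out, the last holds). Time passes only in rows, so rows that do not move let the fingers close. It prints the time, the measured TCP pose, the force, the opening and the grip force at its end.
- robot.observe(): the state, without advancing time (a new reading comes with each control period).
- read_camera(name): name is "scene" or "top" or "wrist"; returns a dict with "image" (400x640x3 uint8, red, green, blue), "fx", "fy", "cx", "cy" (pixels), "k1" (the pictures are not rectified: a ray, as slopes to the right and down, at radius r is drawn at 1 + k1 r^2 times it, then the intrinsics apply), "pose" (4x4, takes a point from camera to world coordinates). Camera axes: x right, y down, z forward; pixel columns grow to the right and rows downward; lengths in m; the calibration is good to about 2 mm. A picture is of the moment at which its call begins. There is no depth.
- order.hand_in(): hands the job in; it is judged then, once.
The state is a dict: "time": time; "qpos": joint angles; "qvel": joint speeds; "joint_efforts": joint torques, N m; "tool_pos": TCP position; "tool_rot": TCP orientation; "contact_force": force on the tool from outside, world axes, zero at the start; "torque": the same for the moment, N m; "opening": finger opening in m; "grip_force": force on a finger pad.
Only numpy, scipy, OpenCV 4.12 (cv2) and the standard library are available. Lean on these libraries where they do the work, as an engineer would, in place of code of your own. Each camera call takes 0.05 s, during which the arm holds its last target. There are 200 camera calls.

TASK

Load the marker dispenser so that the red marker will come out first and the blue one next: lower the red marker lengthwise into the slot from above so that it lies flat at the bottom, then the blue marker flat on top of it, and let go of both. Leave the black marker and the red box cutter where they lie.

Things in the scene. Friction and masses are not known exactly. Their poses are not given: they have to be found in the camera images.
- magazine: Marker dispenser fixed to the bench: two upright aluminium C-channels with orange-rimmed funnel mouths on a dark base 80 x 180 x 8 mm; 100 mm high. Markers lie flat in it across both channels, one on another, either way round. Origin: centre of its underside on the bench; z up, y along the slot and the loaded markers, x across it, front at -x. The slot is centred on the origin.
- slot_mouth (a point): Centre of the funnel mouth, 100 mm above the bench, axes as the dispenser. The mouth is 53 mm wide (x) by 180 mm long (y); it narrows evenly to the slot, 25 x 152 mm, at 72 mm above the bench. A marker let go level in the funnel slides down by its own weight.
- slot_floor (a point): Centre of the slot's bottom, 18 mm above the bench, axes as the dispenser. The first marker rests here on saddles, the second on top of it (underside 37 mm above the bench). The channels stand only at y = 38 to 76 mm and -38 to -76 mm; the 76 mm between is open at top, front and back, so fingers that hold a marker by its middle can go down there.
- marker_red: Felt marker with white barrel and red cap, about 138 mm long, 19 mm wide and 19 mm high (the pocket clip on top adds 2 mm), 20 g. Origin at the centre of its underside; z up, y along its length, x across it (the 19 mm to grip). It starts lying on the bench.
- marker_blue: Felt marker with white barrel and blue cap, about 138 mm long, 19 mm wide and 19 mm high (the pocket clip on top adds 2 mm), 20 g. Origin at the centre of its underside; z up, y along its length, x across it (the 19 mm to grip). It starts lying on the bench.
- marker_black: All-black marker of the same shape and size (138 x 19 x 19 mm), lying beside the other two; a bystander. Origin at the centre of its underside, y along its length.
- cutter_red: Red box cutter (27 x 177 x 21 mm) lying in front of the dispenser; a bystander. Origin at the centre of its underside, y along its length.

How it is judged:
On the way:
1. the red marker lies released at the bottom of the dispenser's slot (x of marker_red in the frame of magazine between -0.012 and 0.012 m and y of marker_red in the frame of magazine between -0.015 and 0.015 m and z of marker_red in the frame of magazine between 0.01 and 0.027 m and angle between the y axis of marker_red and the y axis of magazine, either way round below 0.17 rad and linear speed of marker_red below 0.02 m/s and contact force between marker_red and the fingers below 0.1 N), for 0.2 s.
At the end, for the whole second after the job is handed in: The red marker lies at rest at the bottom of the slot (underside 10 to 27 mm above the bench) and the blue one at rest on top of it (underside 30 to 46 mm); each within 12 mm of the slot's middle across it and 15 mm along it, its length within 0.17 rad (10 degrees) of the slot's, and released (all of step 1 and x of marker_blue in the frame of magazine between -0.012 and 0.012 m and y of marker_blue in the frame of magazine between -0.015 and 0.015 m and z of marker_blue in the frame of magazine between 0.03 and 0.046 m and angle between the y axis of marker_blue and the y axis of magazine, either way round below 0.17 rad and linear speed of marker_blue below 0.02 m/s and contact force between marker_blue and the fingers below 0.1 N); the robot touches nothing.
It fails at once if the black marker is moved by more than 30 mm (distance of marker_black from where it was at the start of the episode above 0.03 m).
It fails at once if the red box cutter is moved by more than 30 mm (distance of cutter_red from where it was at the start of the episode above 0.03 m).
It also fails if it takes over 58 s, if anything falls off the work surface, if the arm or the gripper's body presses on something with over 40 N, if the wrist force passes 120 N, or if a joint passes its speed limit or range.

## Working session

There is one attempt and no reset: what is moved stays moved. The work goes in short steps, Python scripts to look and compute and a shell command to move; the robot and the scene stay as the last step left them, time stands still between calls to the robot, and variables do not carry over. Pictures are saved under pics/ and viewed, at most 10 in all, crops included, and the job is handed in when it is done.

```bash
ls; mkdir -p pics; cat > h.py <<'E'
import numpy as np, cv2
from cell import robot, order, read_camera
def grab(n,save=None):
    c=read_camera(n); c={**c}; c['image']=np.array(c['image']); c['pose']=np.array(c['pose'])
    if save: cv2.imwrite(f'pics/{save}.png',c['image'][:,:,::-1])
    return c
def plane(c,uv,z):
    uv=np.atleast_2d(uv).astype(float)
    d=np.stack([(uv[:,0]-c['cx'])/c['fx'],(uv[:,1]-c['cy'])/c['fy']],1); s=d.copy()
    for _ in range(20): s=d/(1+c['k1']*(s**2).sum(1,keepdims=True))
    r=np.c_[s,np.ones(len(s))]@c['pose'][:3,:3].T; o=c['pose'][:3,3]
    return o+r*((z-o[2])/r[:,2])[:,None]
def proj(c,P):
    P=np.atleast_2d(P); q=(P-c['pose'][:3,3])@c['pose'][:3,:3]; s=q[:,:2]/q[:,2:]
    s=s*(1+c['k1']*(s**2).sum(1,keepdims=True)); return s*[c['fx'],c['fy']]+[c['cx'],c['cy']]
E
python3 - <<'E'
from h import *
for n in ('top','scene'):
    c=grab(n,n+'0'); print(n,c['fx'],c['cx'],c['cy'],c['k1'],c['pose'].round(3).tolist())
print(robot.observe())
E
```

```text
cell.py
drive.py
pics
top 379.8973599221773 321.63723548376333 194.50299272117394 -0.07703734686406018 [[0.002, -0.99, 0.144, 0.361], [-1.0, -0.004, -0.014, 0.184], [0.014, -0.144, -0.99, 0.97], [0.0, 0.0, 0.0, 1.0]]
scene 384.8652960979941 318.6643116633857 205.29668377204717 -0.021086635780249163 [[-0.658, -0.401, 0.637, -0.088], [-0.753, 0.328, -0.571, 0.73], [0.02, -0.855, -0.518, 0.572], [0.0, 0.0, 0.0, 1.0]]
{'time': 0.1, 'qpos': array([-1.35401750e+00,  3.42585807e-01,  1.52490468e+00,  2.69832203e-05,
        1.27540047e+00, -1.45968912e-01]), 'qvel': array([ 2.97856373e-05,  6.65472386e-04, -2.18648846e-04,  1.83927481e-03,
        2.55315689e-03,  1.06915655e-03]), 'joint_efforts': array([ 1.57555965e-03, -4.32004416e+01, -2.44694871e+01,  7.18942448e-02,
        5.26432588e-02, -2.73956039e-05]), 'tool_pos': array([ 0.18630529, -0.49069567,  0.40415508]), 'tool_rot': array([-3.14031190e+00, -2.14370437e-04,  3.62739733e-01]), 'contact_force': array([-0.0644159 , -0.80074542, -0.41779374]), 'torque': array([-0.01532593,  0.01097752,  0.04223607]), 'grip_force': 0.0, 'opening': 0.09165548152717955}
```

View pics/top0.png

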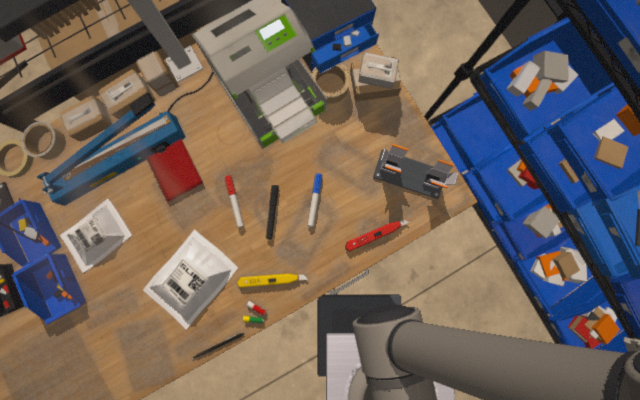

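View pics/scene0.png

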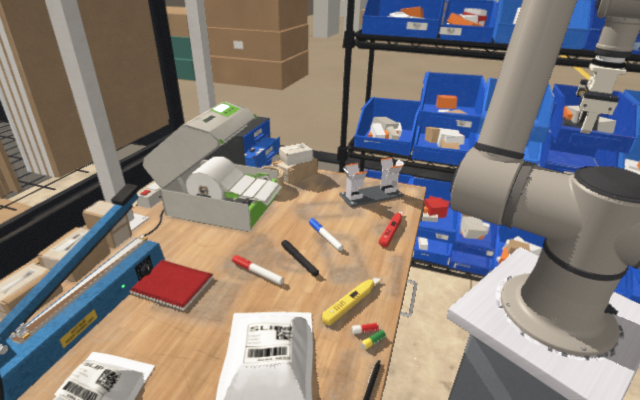

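The top view shows red (229,178)-(239,230), black (275,186)-(270,238) and blue (318,175)-(311,227). The dispenser is near (415,172) and the cutter near (378,236). Next I'll measure the markers and zoom in on the dispenser.

```bash
cat > m.py <<'E'
from h import *
def marker(c,roi,z=0.0095,cap=None):
    x0,y0,x1,y1=roi; im=c['image'][y0:y1,x0:x1]; lab=cv2.cvtColor(im,cv2.COLOR_RGB2LAB).astype(float)
    bg=np.median(lab.reshape(-1,3),0); d=np.linalg.norm((lab-bg)*[.6,1.5,1.5],axis=2)
    m=(d>32).astype(np.uint8); m=cv2.morphologyEx(m,cv2.MORPH_CLOSE,np.ones((3,3)))
    n,l,s,_=cv2.connectedComponentsWithStats(m); k=1+np.argmax(s[1:,4]); ys,xs=np.where(l==k)
    P=plane(c,np.c_[xs+x0,ys+y0],z)[:,:2]
    (ct,wh,a)=cv2.minAreaRect(P.astype(np.float32)*1000); b=cv2.boxPoints((ct,wh,a))
    e=[b[1]-b[0],b[2]-b[1]]; e=max(e,key=np.linalg.norm); 
    return np.array(ct)/1000,sorted(wh),np.arctan2(e[1],e[0])%np.pi
E
python3 - <<'E'
from m import *
c=grab('top')
for n,r in dict(red=(215,165,255,240),black=(258,178,290,248),blue=(300,165,332,236)).items(): print(n,marker(c,r))
s=grab('scene')
for n,r in dict(red=(222,248,297,295),blue=(300,212,352,258)).items(): print('sc',n,marker(s,r))
a=cv2.resize(c['image'][130:215,360:470],None,fx=7,fy=7,interpolation=cv2.INTER_CUBIC)[:295*2]
b=cv2.resize(s['image'][145:215,330:415],None,fx=8,fy=8,interpolation=cv2.INTER_CUBIC)
cv2.imwrite('pics/a.png',a[:,:,::-1]);cv2.imwrite('pics/b.png',b[:,:,::-1])
E
```

```text
red (array([0.48606274, 0.39637936]), [18.025283813476562, 134.6970672607422], np.float32(0.27709883))
black (array([0.45645245, 0.29688455]), [20.3101863861084, 138.80062866210938], np.float32(3.0359547))
blue (array([0.48724664, 0.18707568]), [23.100208282470703, 140.3175811767578], np.float32(3.023949))
sc red (array([0.48363782, 0.39765839]), [30.718944549560547, 154.8550262451172], np.float32(0.2591307))
sc blue (array([0.48309369, 0.19162193]), [24.296464920043945, 177.1904754638672], np.float32(2.9382439))
```

View pics/a.png

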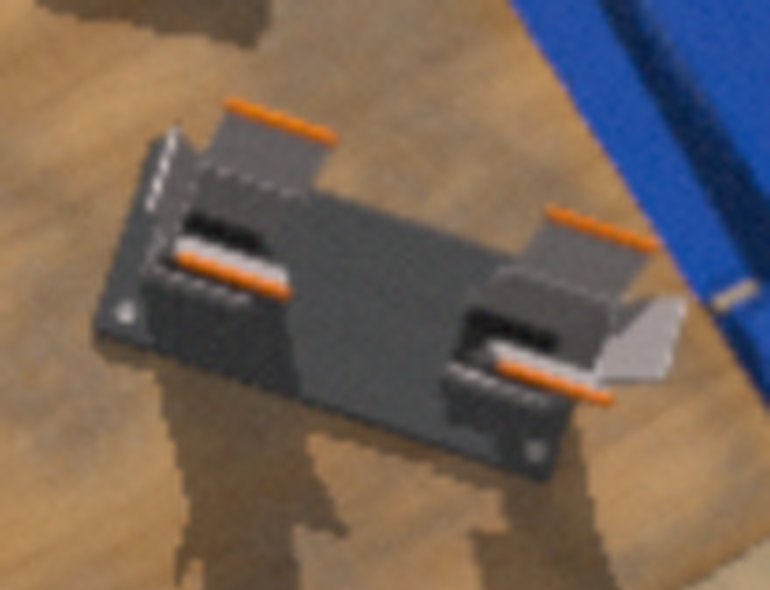

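View pics/b.png

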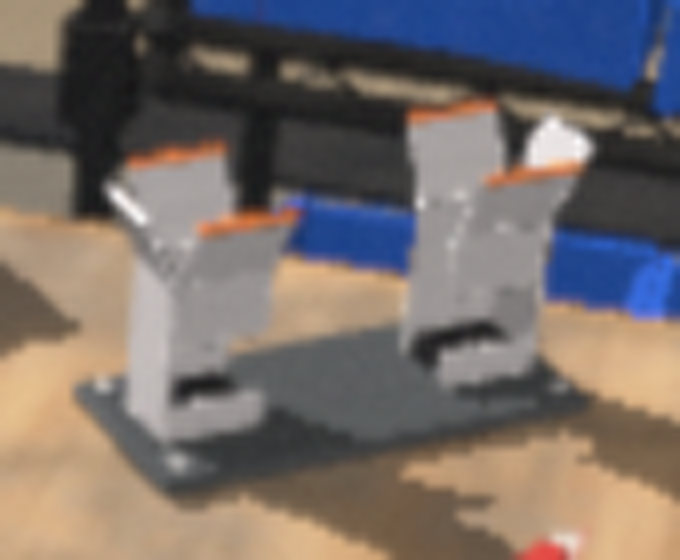

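The zooms show the four orange rim strips, which should lie at z=0.1. In the top view they are at about (400,147), (446,162), (393,169) and (439,184). I'll extract them by colour and triangulate.

```bash
python3 - <<'E'
from h import *
C={}
for n,(x0,y0,x1,y1) in dict(top=(380,140,458,192),scene=(342,155,408,178)).items():
    c=grab(n); hsv=cv2.cvtColor(c['image'][y0:y1,x0:x1],cv2.COLOR_RGB2HSV)
    m=((hsv[...,0]>6)&(hsv[...,0]<17)&(hsv[...,1]>(190 if n=='top' else 150))&(hsv[...,2]>140)).astype(np.uint8)
    k,l,s,ce=cv2.connectedComponentsWithStats(m,connectivity=8)
    keep=[i for i in range(1,k) if s[i,4]>=8]
    uv=np.array([ce[i] for i in keep])+[x0,y0]; P=plane(c,uv,0.1)[:,:2]
    print(n,[s[i,4] for i in keep]);print(uv.round(1).tolist());print(P.round(4).tolist())
    ys,xs=np.where(np.isin(l,keep)); 
    if len(keep)==4: print('ctr',P.mean(0))
# base corners from top at z=.008
c=grab('top'); uv=np.array([[95,328],[548,480],[160,135]])/7+[360,130]-0.43
B=plane(c,uv,0.008)[:,:2];print('base',B, np.linalg.norm(B[1]-B[0]),np.linalg.norm(B[2]-B[0]),'ctr',(B[1]+B[2])/2)
E
```

```text
top [np.int32(24), np.int32(22)]
[[399.7, 146.9], [445.6, 162.3]]
[[0.6027, -0.0129], [0.5661, -0.1221]]Traceback (most recent call last):
  File "<stdin>", line 8, in <module>
ValueError: operands could not be broadcast together with shapes (0,) (2,)
```

```bash
python3 - <<'E'
from h import *
for n,(x0,y0,x1,y1) in dict(top=(383,140,456,190),scene=(344,156,406,176)).items():
    c=grab(n); im=c['image'][y0:y1,x0:x1].astype(int)
    m=((im[...,0]-im[...,2]>(105 if n=='top' else 70))).astype(np.uint8)
    k,l,s,ce=cv2.connectedComponentsWithStats(m,connectivity=8)
    keep=[i for i in range(1,k) if s[i,4]>=8]
    print(n,[s[i].tolist() for i in keep])
    uv=np.array([ce[i] for i in keep]).reshape(-1,2)+[x0,y0]; P=plane(c,uv,0.1)[:,:2]
    print(uv.round(1).tolist());print(P.round(4).tolist())
    if len(keep)==4: print('ctr',P.mean(0))
c=grab('top'); uv=np.array([[95,328],[548,480],[160,135]])/7+[360,130]-0.43
B=plane(c,uv,0.008)[:,:2];print('base',B, np.linalg.norm(B[1]-B[0]),np.linalg.norm(B[2]-B[0]),'ctr',(B[1]+B[2])/2)
E
```

```text
top [[9, 4, 16, 6, 30], [55, 20, 16, 6, 32], [3, 26, 15, 6, 29], [49, 42, 16, 6, 27]]
[[399.5, 146.6], [446.3, 162.4], [392.8, 168.7], [439.8, 184.6]]
[[0.6033, -0.0125], [0.5658, -0.1237], [0.5496, 0.0052], [0.5124, -0.1055]]
ctr [ 0.55777026 -0.0591263 ]
scene [[37, 2, 11, 2, 12], [2, 7, 12, 3, 15], [47, 9, 11, 3, 17], [11, 15, 12, 3, 20]]
[[386.0, 158.5], [351.5, 164.0], [396.3, 166.1], [360.5, 172.2]]
[[0.5685, -0.1244], [0.606, -0.0157], [0.515, -0.1067], [0.5526, 0.003]]
ctr [ 0.56053946 -0.06096492]
base [[ 0.54880689  0.03790878]
 [ 0.49269435 -0.12951258]
 [ 0.62246531  0.01202481]] 0.17657442849947905 0.0780739541076885 ctr [ 0.55757983 -0.05874389]
```

Two views agree on the dispenser: centre ≈ (0.558, -0.060), slot heading ≈ 1.247 rad, base 177 x 78 mm. Next I'll write a helper that converts a target into tool-axis deltas.

```bash
cat > d.py <<'E'
import sys,numpy as np
from cell import robot, order, read_camera
from scipy.spatial.transform import Rotation as R
# usage: d.py x y z yaw  -> translation in current tool axes, then rotation vector to tool-down at yaw (translate first)
x,y,z,w=map(float,sys.argv[1:5]); s=robot.observe()
A=R.from_euler('xyz',s['tool_rot']); D=A.inv().apply(np.array([x,y,z])-s['tool_pos'])
r=(A.inv()*R.from_euler('xyz',[np.pi,0,w])).as_rotvec()
n=max(np.linalg.norm(D)/.0417,np.linalg.norm(r)/.125)
print('t',s['time'],'D',D.round(4),'r',r.round(4),'rows',round(n,1))
E
python3 d.py 0.42 -0.2 0.405 0.363
python3 drive.py '[[0.035,-0.021,0,0,0,0],[0.035,-0.021,0,0,0,0],[0.035,-0.021,0,0,0,0],[0.035,-0.021,0,0,0,0],[0.035,-0.021,0,0,0,0],[0.035,-0.021,0,0,0,0],[0.035,-0.021,0,0,0,0],[0.035,-0.021,0,0,0,0]]' 0.06; python3 d.py 0.47 0.3965 0.36 0.277
```

```text
time: 1.12
tool_pos: [0.3893, -0.2326, 0.405]
tool_rot: [3.141, -0.0, 0.363]
contact_force: [1.2, -0.2, 0.5]
opening: 0.0605
grip_force: 0.0
t 1.1167 D [ 0.2986 -0.5596  0.0447] r [ 0.0007 -0.0003  0.0855] rows 15.2
```

```bash
python3 drive.py '[[0.019,-0.035,0.003,0,0,0],[0.019,-0.035,0.003,0,0,0],[0.019,-0.035,0.003,0,0,0],[0.019,-0.035,0.003,0,0,0],[0.019,-0.035,0.003,0,0,0],[0.019,-0.035,0.003,0,0,0],[0.019,-0.035,0.003,0,0,0],[0.019,-0.035,0.003,0,0,0]]'; python3 drive.py '[[0.019,-0.035,0.003,0,0,0],[0.019,-0.035,0.003,0,0,0],[0.019,-0.035,0.003,0,0,0],[0.019,-0.035,0.003,0,0,0],[0.019,-0.035,0.003,0,0,0],[0.019,-0.035,0.003,0,0,0],[0.019,-0.035,0.003,0,0,0],[0,0,0,0,0,0.0855]]'; python3 drive.py '[[0,0,0,0,0,0],[0,0,0,0,0,0]]';python3 d.py 0.486 0.3965 0.3 0.277
python3 - <<'E'
from h import *
c=grab('wrist','w0'); print(c['pose'].round(3).tolist(), proj(c,[[.486,.3965,.0095]]))
E
```

```text
time: 1.78
tool_pos: [0.431, 0.0833, 0.3809]
tool_rot: [3.141, -0.001, 0.363]
contact_force: [0.1, 0.8, 0.7]
opening: 0.06
grip_force: 0.0
time: 2.45
tool_pos: [0.4682, 0.3632, 0.3583]
tool_rot: [-3.139, -0.0, 0.282]
contact_force: [-1.1, -2.3, -0.7]
opening: 0.0604
grip_force: 0.0
time: 2.62
tool_pos: [0.4684, 0.3576, 0.3593]
tool_rot: [3.141, 0.001, 0.28]
contact_force: [0.7, 0.2, -0.9]
opening: 0.0602
grip_force: 0.0
t 2.6167 D [ 0.0277 -0.0326  0.0592] r [0.0007 0.001  0.0031] rows 1.8
[[0.276, -0.931, -0.239, 0.531], [-0.961, -0.267, -0.068, 0.376], [-0.0, 0.249, -0.969, 0.341], [0.0, 0.0, 0.0, 1.0]] [[285.26984727 153.08174565]]
```

View pics/w0.png

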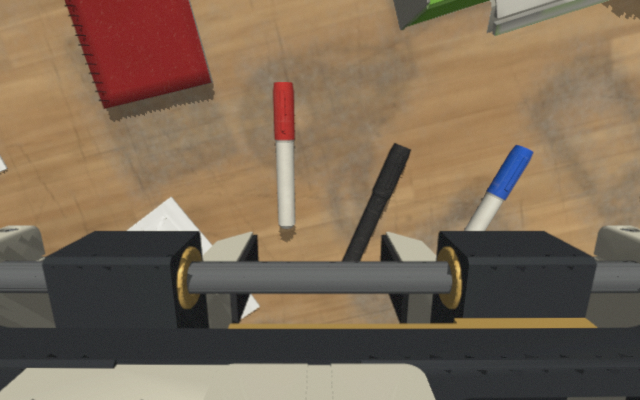

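The wrist view shows the red marker from (284,82) to (287,236), with its middle at about (285,157) against a predicted (285,153). I'll measure it from here.

```bash
python3 - <<'E'
from m import *
c=grab('wrist'); print(marker(c,(255,70,315,245)))
print(plane(c,[[284,82],[287,237]],.0095))
E
```

```text
(array([0.48220346, 0.39614215]), [19.042224884033203, 137.1286163330078], np.float32(0.28044352))
[[0.54855979 0.41341741 0.0095    ]
 [0.40419183 0.3728211  0.0095    ]]
```

```bash
python3 d.py 0.4835 0.3962 0.183 0.280; python3 drive.py '[[0.008,-0.011,0.02,0,0,0],[0.008,-0.011,0.03,0,0,0],[0.008,-0.011,0.03,0,0,0],[0,0,0.03,0,0,0],[0,0,0.03,0,0,0],[0,0,0,0,0,0],[0,0,0,0,0,0]]'; python3 d.py 0.4835 0.3962 0.181 0.280
```

```text
t 2.7167 D [ 0.0251 -0.034   0.1769] r [ 0.0003  0.0001 -0.0019] rows 4.4
time: 3.3
tool_pos: [0.4828, 0.3947, 0.2192]
tool_rot: [3.141, 0.003, 0.277]
contact_force: [-0.9, -0.5, 0.1]
opening: 0.0601
grip_force: 0.0
t 3.3 D [ 0.0012 -0.0013  0.0381] r [ 0.001   0.0029 -0.0033] rows 0.9
```

```bash
python3 drive.py '[[0.001,-0.001,0.018,0,0.003,0],[0,0,0.014,0,0,0],[0,0,0.006,0,0,0],[0,0,0,0,0,0],[0,0,0,0,0,0]]'; python3 drive.py '[[0,0,0,0,0,0],[0,0,0,0,0,0],[0,0,0,0,0,0],[0,0,0,0,0,0],[0,0,0,0,0,0],[0,0,0,0,0,0]]' 0.01 15
```

```text
time: 3.72
tool_pos: [0.4841, 0.3971, 0.1836]
tool_rot: [-3.141, -0.005, 0.277]
contact_force: [-0.3, -0.4, 0.4]
opening: 0.0596
grip_force: 0.0
time: 4.22
tool_pos: [0.4834, 0.3972, 0.1817]
tool_rot: [3.142, -0.003, 0.277]
contact_force: [0.8, 0.7, 0.2]
opening: 0.024
grip_force: 0.0
```

```bash
python3 drive.py '[[0,0,0,0,0,0],[0,0,0,0,0,0],[0,0,0,0,0,0],[0,0,0,0,0,0]]'; python3 drive.py '[[0,0,-0.02,0,0,0],[0,0,-0.03,0,0,0],[0,0,-0.03,0,0,0],[0,0,-0.03,0,0,0],[0,0,-0.03,0,0,0]]'; python3 d.py 0.5585 -0.0597 0.31 1.247
```

```text
time: 4.55
tool_pos: [0.4834, 0.3971, 0.1817]
tool_rot: [3.141, -0.003, 0.277]
contact_force: [0.2, -0.7, 0.6]
opening: 0.0183
grip_force: 15.0
time: 4.97
tool_pos: [0.4828, 0.3969, 0.3229]
tool_rot: [3.141, -0.003, 0.277]
contact_force: [0.4, 0.6, -0.9]
opening: 0.0186
grip_force: 15.0
t 4.9667 D [-0.0523  0.4599  0.0129] r [ 0.0014 -0.0023 -0.9697] rows 11.1
```

```bash
python3 drive.py '[[-0.004,0.03,0,0,0,0],[-0.004,0.036,0,0,0,0],[-0.004,0.036,0,0,0,0],[-0.004,0.036,0,0,0,0],[-0.004,0.036,0,0,0,0],[-0.004,0.036,0,0,0,0],[-0.004,0.036,0,0,0,0],[-0.004,0.036,0,0,0,0]]'; python3 drive.py '[[-0.004,0.036,0,0,0,0],[-0.004,0.036,0,0,0,0],[-0.004,0.036,0,0,0,0],[-0.004,0.036,0,0,0,0],[-0.004,0.03,0,0,0,0],[0,0,0,0,0,-0.11],[0,0,0,0,0,-0.11],[0,0,0,0,0,-0.11]]'; python3 drive.py '[[0,0,0,0,0,-0.11],[0,0,0,0,0,-0.11],[0,0,0,0,0,-0.11],[0,0,0,0,0,-0.11],[0,0,0,0,0,-0.11],[0,0,0,0,0,-0.09],[0,0,0,0,0,0],[0,0,0,0,0,0]]';  python3 d.py 0.5585 -0.0597 0.31 1.247
```

```text
time: 5.63
tool_pos: [0.5294, 0.1153, 0.3217]
tool_rot: [3.142, -0.003, 0.277]
contact_force: [0.3, -0.9, 0.6]
opening: 0.0185
grip_force: 15.0
time: 6.3
tool_pos: [0.5578, -0.0567, 0.3213]
tool_rot: [3.141, -0.003, 0.611]
contact_force: [0.9, 0.1, -0.9]
opening: 0.0181
grip_force: 15.0
time: 6.97
tool_pos: [0.5578, -0.0558, 0.3215]
tool_rot: [3.139, -0.002, 1.244]
contact_force: [0.4, 1.3, 0.0]
opening: 0.0184
grip_force: 15.0
t 6.9667 D [-0.0035  0.0019  0.0115] r [ 0.0024 -0.0016 -0.0025] rows 0.3
```

```bash
python3 - <<'E'
from h import *
c=grab('wrist','w1')
for n,c in (('w',c),('top',grab('top')),):
    im=c['image'].astype(int)
    o=np.array([.5585,-.0597]);y=np.array([np.cos(1.247),np.sin(1.247)]);x=np.array([y[1],-y[0]])
    print(n,[proj(c,[[*(o+sx*.0265*x+sy*.057*y),.1]]).round(0)[0].tolist() for sx in(-1,1) for sy in(-1,1)])
t=grab('top');cv2.imwrite('pics/t1.png',cv2.resize(t['image'][120:220,340:480],None,fx=5,fy=5)[:,:,::-1])
E
```

```text
w [[283.0, 311.0], [278.0, 136.0], [363.0, 311.0], [369.0, 136.0]]
top [[440.0, 183.0], [394.0, 168.0], [446.0, 163.0], [400.0, 147.0]]
```

View pics/w1.png

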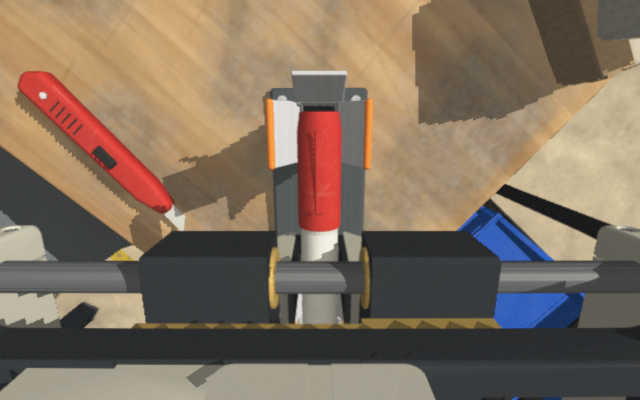

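The wrist view shows the red cap centred at col ≈ 319.5, tip at row 111. The rims are at cols 270 and 369, rows 98–168, so the marker is centred across the slot. I'll check the lengthwise position numerically.

```bash
python3 - <<'E'
from h import *
c=grab('wrist'); s=robot.observe(); w=s['tool_rot'][2]; T=s['tool_pos'][:2]
A=np.array([[np.cos(w),np.sin(w)],[np.sin(w),-np.cos(w)]])
im=c['image'].astype(int)
m=(im[...,0]-im[...,2]>90)&(im[...,1]>90); 
for k,(a,b) in dict(L=(262,276),R=(363,376)).items():
    ys,xs=np.where(m[90:180,a:b]); xs+=a; ys+=90
    P=(plane(c,np.c_[xs,ys],.1)[:,:2]-T)@A.T; print(k,len(xs),P.min(0),P.max(0),np.median(P,0))
print('tip',(plane(c,[[319.5,111]],.150)[:,:2]-T)@A.T)
r=(im[...,0]-im[...,1]>90)&(im[...,1]<70)
ys,xs=np.where(r[125:220,290:350]);P=(plane(c,np.c_[xs+290,ys+125],.150)[:,:2]-T)@A.T
print('cap y',P.min(0),P.max(0))
E
```

```text
L 483 [ 0.03423783 -0.03092193] [ 0.07466916 -0.02691101] [ 0.05522852 -0.02893816]
R 489 [0.03415783 0.02590482] [0.07462143 0.03009187] [0.05573429 0.02803725]
tip [[ 0.06714192 -0.00063629]]
cap y [ 0.01863394 -0.0070912 ] [0.06126819 0.00864011]
```

The marker and slot coincide within about 1 mm, both at about -2 mm along tool x. Going straight down.

```bash
python3 drive.py '[[0,-0.0005,0.016,0,0,0],[0,0,0.016,0,0,0],[0,0,0.016,0,0,0],[0,0,0.016,0,0,0],[0,0,0.014,0,0,0],[0,0,0.01,0,0,0],[0,0,0.008,0,0,0],[0,0,0,0,0,0]]';python3 drive.py '[[0,0,0,0,0,0]]'; python3 d.py 0.5578 -0.0558 0.2225 1.247
```

```text
time: 7.83
tool_pos: [0.5573, -0.0555, 0.2241]
tool_rot: [-3.142, -0.001, 1.247]
contact_force: [0.1, 0.4, -0.3]
opening: 0.0179
grip_force: 15.0
time: 7.92
tool_pos: [0.5578, -0.0556, 0.2256]
tool_rot: [3.139, -0.002, 1.247]
contact_force: [-0.6, 0.2, -0.0]
opening: 0.0183
grip_force: 15.0
t 7.9167 D [-0.0002  0.0001  0.0031] r [ 0.0024 -0.0016  0.    ] rows 0.1
```

No contact on the way down, so I'll lower the last few mm, release, and go up.

```bash
python3 drive.py '[[0,0,0.003,0,0,0],[0,0,0,0,0,0]]'; python3 drive.py '[[0,0,0,0,0,0],[0,0,0,0,0,0],[0,0,0,0,0,0],[0,0,0,0,0,0],[0,0,0,0,0,0],[0,0,0,0,0,0]]' 0.045; python3 drive.py '[[0,0,-0.02,0,0,0],[0,0,-0.03,0,0,0],[0,0,-0.03,0,0,0],[0,0,-0.03,0,0,0],[0,0,-0.01,0,0,0],[0,0,0,0,0,0]]'
python3 - <<'E'
from h import *
c=grab('wrist');t=grab('top');s=grab('scene')
f=lambda i:cv2.resize(i,(400,300),interpolation=cv2.INTER_CUBIC)
cv2.imwrite('pics/m1.png',np.vstack([np.hstack([f(c['image'][80:260,240:400]),f(t['image'][130:205,370:470])]),np.hstack([f(s['image'][145:213,330:420]),f(s['image'])])])[:,:,::-1])
E
python3 d.py 0.487 0.188 0.34 -0.118
```

```text
time: 8.08
tool_pos: [0.5578, -0.0556, 0.2229]
tool_rot: [3.138, -0.002, 1.247]
contact_force: [0.9, 0.2, -1.3]
opening: 0.0182
grip_force: 15.0
time: 8.58
tool_pos: [0.5577, -0.0556, 0.2226]
tool_rot: [3.139, -0.002, 1.247]
contact_force: [0.0, -1.0, -0.1]
opening: 0.0447
grip_force: 0.0
time: 9.08
tool_pos: [0.5578, -0.0557, 0.3455]
tool_rot: [3.133, -0.002, 1.247]
contact_force: [0.1, -0.8, 0.8]
opening: 0.0451
grip_force: 0.0
t 9.2333 D [ 0.2087 -0.1436  0.0012] r [-1.1000e-03 -1.0000e-03  1.3653e+00] rows 10.9
```

View pics/m1.png

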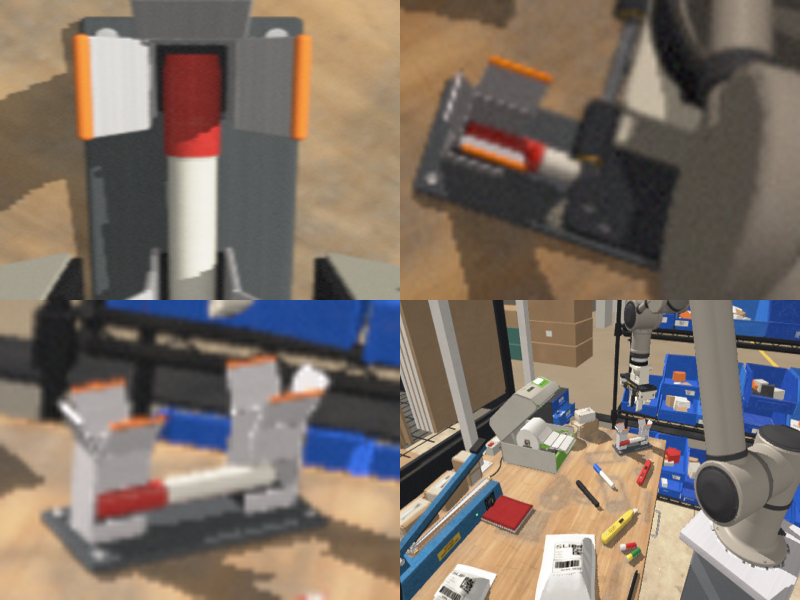

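All three close-ups show the red marker flat at the bottom of the slot, seated across both saddles. Now the blue one.

```bash
python3 drive.py '[[0.02,-0.02,0,0,0,0],[0.028,-0.024,0,0,0,0],[0.028,-0.025,0,0,0,0],[0.028,-0.025,0,0,0,0],[0.028,-0.025,0,0,0,0],[0.028,-0.025,0,0,0,0],[0.028,-0.025,0,0,0,0],[0.012,-0.012,0,0,0,0.1]]' 0.06; python3 drive.py '[[0,0,0,0,0,0.12],[0,0,0,0,0,0.12],[0,0,0,0,0,0.12],[0,0,0,0,0,0.12],[0,0,0,0,0,0.12],[0,0,0,0,0,0.12],[0,0,0,0,0,0.12],[0,0,0,0,0,0.12]]'; python3 drive.py '[[0,0,0,0,0,0.12],[0,0,0,0,0,0.12],[0,0,0,0,0,0.065],[0,0,0,0,0,0],[0,0,0,0,0,0]]'
python3 - <<'E'
from m import *
c=grab('wrist','w2'); uv=proj(c,[[.487-.069*.993,.188+.069*.118,.0095],[.487+.069*.993,.188-.069*.118,.0095]]);print(uv)
x0,y0=uv.min(0)-[22,15];x1=uv[:,0].max()+22
print(marker(c,tuple(int(v) for v in (x0,max(y0,0),x1,235))))
E
```

```text
time: 9.9
tool_pos: [0.447, 0.1944, 0.3405]
tool_rot: [-3.14, 0.0, 1.15]
contact_force: [-0.1, -0.3, 0.2]
opening: 0.0601
grip_force: 0.0
time: 10.57
tool_pos: [0.4489, 0.1914, 0.3404]
tool_rot: [3.142, 0.001, 0.181]
contact_force: [-0.5, -0.1, -0.4]
opening: 0.0596
grip_force: 0.0
time: 10.98
tool_pos: [0.449, 0.1914, 0.3409]
tool_rot: [3.142, 0.0, -0.115]
contact_force: [-0.1, -1.1, -0.4]
opening: 0.0599
grip_force: 0.0
[[317.76695651 217.41701598]
 [318.00763641  61.98984237]]
(array([0.48651813, 0.18955463]), [20.367605209350586, 138.14894104003906], np.float32(2.9832616))
```

View pics/w2.png

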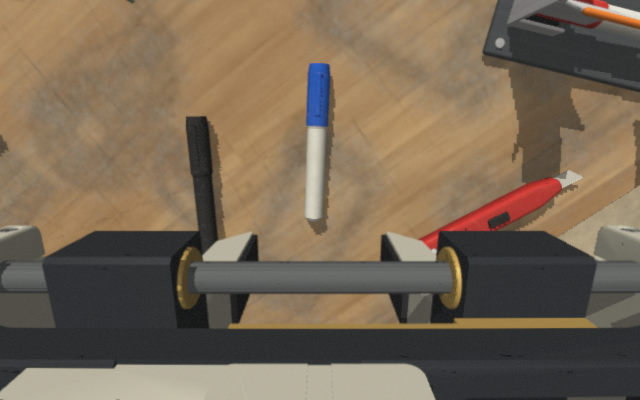

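The blue marker spans (319,64) to (313.5,219), giving centre (0.4865, 0.1893) and yaw ≈ -0.152.

```bash
python3 d.py 0.4865 0.1893 0.181 -0.152; python3 drive.py '[[0.012,-0.001,0.02,0,0,0],[0.013,-0.001,0.03,0,0,0],[0.0123,0,0.03,0,0,0.037],[0,0,0.03,0,0,0],[0,0,0.02,0,0,0],[0,0,0,0,0,0],[0,0,0,0,0,0]]'; python3 d.py 0.4865 0.1893 0.181 -0.152
```

```text
t 11.0333 D [ 0.0373 -0.0021  0.1603] r [-0.0002 -0.0005  0.0367] rows 3.9
time: 11.62
tool_pos: [0.4866, 0.1891, 0.2116]
tool_rot: [-3.142, 0.0, -0.154]
contact_force: [-0.3, 0.2, 0.3]
opening: 0.0604
grip_force: 0.0
t 11.6167 D [-0.0002 -0.0001  0.0306] r [-0.      0.0001 -0.0016] rows 0.7
```

```bash
python3 drive.py '[[0,0,0.014,0,0,0],[0,0,0.01,0,0,0],[0,0,0.006,0,0,0],[0,0,0,0,0,0],[0,0,0,0,0,0]]'; python3 drive.py '[[0,0,0,0,0,0],[0,0,0,0,0,0],[0,0,0,0,0,0],[0,0,0,0,0,0],[0,0,0,0,0,0],[0,0,0,0,0,0],[0,0,0,0,0,0],[0,0,0,0,0,0]]' 0.01 15;python3 drive.py '[[0,0,0,0,0,0],[0,0,0,0,0,0]]'; python3 drive.py '[[0,0,-0.02,0,0,0],[0,0,-0.03,0,0,0],[0,0,-0.03,0,0,0],[0,0,-0.03,0,0,0],[0,0,-0.03,0,0,0],[0,0,0,0,0,0]]'; python3 d.py 0.5578 -0.0557 0.323 1.247
```

```text
time: 12.03
tool_pos: [0.4871, 0.1893, 0.183]
tool_rot: [-3.14, -0.003, -0.154]
contact_force: [0.1, -0.5, -0.3]
opening: 0.0599
grip_force: 0.0
time: 12.7
tool_pos: [0.487, 0.1893, 0.1826]
tool_rot: [-3.14, -0.003, -0.155]
contact_force: [0.2, 0.2, 0.7]
opening: 0.0182
grip_force: 15.0
time: 12.87
tool_pos: [0.487, 0.1893, 0.1826]
tool_rot: [-3.14, -0.003, -0.155]
contact_force: [-0.6, -0.1, 1.1]
opening: 0.0181
grip_force: 15.0
time: 13.37
tool_pos: [0.4878, 0.1895, 0.3282]
tool_rot: [-3.137, -0.012, -0.155]
contact_force: [1.1, 0.1, 0.4]
opening: 0.0178
grip_force: 15.0
t 13.3667 D [0.1068 0.2315 0.0054] r [ 0.0046 -0.0138 -1.4015] rows 11.2
```

```bash
python3 drive.py '[[0.015,0.033,0,0,0,0],[0.015,0.033,0,0,0,0],[0.015,0.033,0,0,0,0],[0.015,0.033,0,0,0,0],[0.015,0.033,0,0,0,0],[0.015,0.033,0,0,0,0],[0.0168,0.0335,0,0,0,0],[0,0,0,0,0,-0.11]]'; python3 drive.py '[[0,0,0,0,0,-0.12],[0,0,0,0,0,-0.12],[0,0,0,0,0,-0.12],[0,0,0,0,0,-0.12],[0,0,0,0,0,-0.12],[0,0,0,0,0,-0.12],[0,0,0,0,0,-0.12],[0,0,0,0,0,-0.12]]'; python3 drive.py '[[0,0,0,0,0,-0.12],[0,0,0,0,0,-0.12],[0,0,0,0,0,-0.09],[0,0,0,0,0,0],[0,0,0,0,0,0]]'; python3 d.py 0.5578 -0.0557 0.323 1.247
cat > chk.py <<'E'
from h import *
c=grab('wrist','w3'); s=robot.observe(); w=s['tool_rot'][2]; T=s['tool_pos'][:2]
A=np.array([[np.cos(w),np.sin(w)],[np.sin(w),-np.cos(w)]]); im=c['image'].astype(int)
m=(im[...,0]-im[...,2]>90)&(im[...,1]>90)
for k,(a,b) in dict(L=(255,290),R=(350,385)).items():
    ys,xs=np.where(m[85:190,a:b]); P=(plane(c,np.c_[xs+a,ys+85],.1)[:,:2]-T)@A.T; print(k,len(xs),P.min(0),P.max(0),np.median(P,0))
z=s['tool_pos'][2]-.1715
ys,xs=np.where((im[...,2]-im[...,0]>60)[90:225,285:355]);P=(plane(c,np.c_[xs+285,ys+90],z)[:,:2]-T)@A.T
print('cap',z,len(xs),P.min(0),P.max(0),np.polyfit(P[:,0],P[:,1],1))
E
python3 chk.py
```

```text
time: 14.03
tool_pos: [0.5578, -0.0619, 0.322]
tool_rot: [3.14, -0.005, -0.05]
contact_force: [-0.8, 0.4, -0.4]
opening: 0.0183
grip_force: 15.0
time: 14.7
tool_pos: [0.5563, -0.0561, 0.3219]
tool_rot: [3.141, -0.002, 0.921]
contact_force: [0.5, 0.5, -0.2]
opening: 0.0179
grip_force: 15.0
time: 15.12
tool_pos: [0.5564, -0.0561, 0.3221]
tool_rot: [3.14, -0.002, 1.242]
contact_force: [-0.3, 0.9, 0.2]
opening: 0.0182
grip_force: 15.0
t 15.1167 D [ 0.0008  0.0012 -0.0009] r [ 0.0019 -0.0016 -0.0046] rows 0.0
L 483 [ 0.03529029 -0.02988673] [ 0.07518553 -0.02575317] [ 0.05571603 -0.02781352]
R 497 [0.03525807 0.02689146] [0.07572134 0.03117653] [0.05626506 0.02914192]
cap 0.15068939980988158 4858 [ 0.01621841 -0.01038096] [0.06835648 0.00877985] [ 0.00357346 -0.00080348]
```

View pics/w3.png

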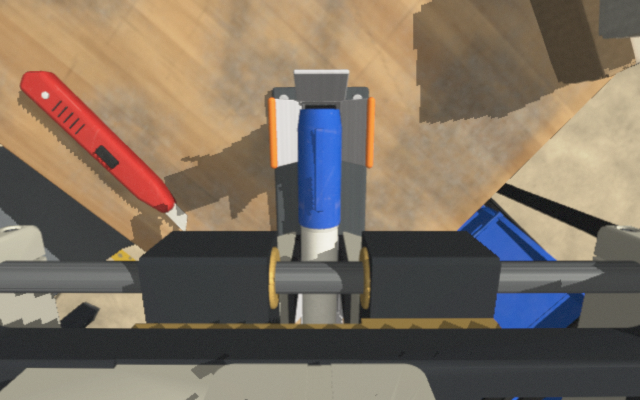

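The blue cap is at col 319, tip at row 107, centred between rims at cols 272 and 371. It's about 1.2 mm off, matching the computed correction, so I'll lower it to just above its resting height.

```bash
python3 drive.py '[[0.0005,0.0012,0.01,0.002,0,-0.0045],[0,0,0.016,0,0,0],[0,0,0.016,0,0,0],[0,0,0.016,0,0,0],[0,0,0.014,0,0,0],[0,0,0.012,0,0,0],[0,0,0.01,0,0,0],[0,0,0,0,0,0]]';python3 drive.py '[[0,0,0,0,0,0]]'; python3 d.py 0.5578 -0.0557 0.227 1.247
```

```text
time: 15.83
tool_pos: [0.5571, -0.0557, 0.2259]
tool_rot: [-3.138, -0.001, 1.249]
contact_force: [-0.9, 1.3, -1.1]
opening: 0.0186
grip_force: 15.0
time: 15.92
tool_pos: [0.5578, -0.0558, 0.2279]
tool_rot: [-3.141, -0.002, 1.249]
contact_force: [0.9, -0.3, -0.3]
opening: 0.0181
grip_force: 15.0
t 15.9167 D [ 0.0001 -0.      0.0009] r [-0.0007 -0.0015  0.0023] rows 0.0
```

```bash
python3 drive.py '[[0,0,0,0,0,0],[0,0,0,0,0,0],[0,0,0,0,0,0],[0,0,0,0,0,0],[0,0,0,0,0,0],[0,0,0,0,0,0]]' 0.045; python3 drive.py '[[0,0,-0.02,0,0,0],[0,0,-0.03,0,0,0],[0,0,-0.03,0,0,0],[0,0,-0.03,0,0,0],[0,0,-0.01,0,0,0],[0,0,0,0,0,0]]'; python3 drive.py '[[0,0,0,0,0,0],[0,0,0,0,0,0],[0,0,0,0,0,0],[0,0,0,0,0,0]]'
python3 - <<'E'
from h import *
c=grab('wrist');t=grab('top');s=grab('scene')
f=lambda i:cv2.resize(i,(400,300),interpolation=cv2.INTER_CUBIC)
cv2.imwrite('pics/m2.png',np.vstack([np.hstack([f(c['image'][80:260,240:400]),f(t['image'][130:205,370:470])]),np.hstack([f(s['image'][145:213,330:420]),f(s['image'])])])[:,:,::-1])
E
```

```text
time: 16.42
tool_pos: [0.5579, -0.0558, 0.2288]
tool_rot: [3.141, -0.002, 1.25]
contact_force: [0.3, 0.8, -0.9]
opening: 0.0441
grip_force: 0.0
time: 16.92
tool_pos: [0.5582, -0.0561, 0.3516]
tool_rot: [3.135, -0.002, 1.25]
contact_force: [0.5, 0.1, -0.9]
opening: 0.0451
grip_force: 0.0
time: 17.25
tool_pos: [0.5575, -0.056, 0.3469]
tool_rot: [-3.139, -0.001, 1.25]
contact_force: [-0.2, 0.3, 0.2]
opening: 0.0451
grip_force: 0.0
```

View pics/m2.png

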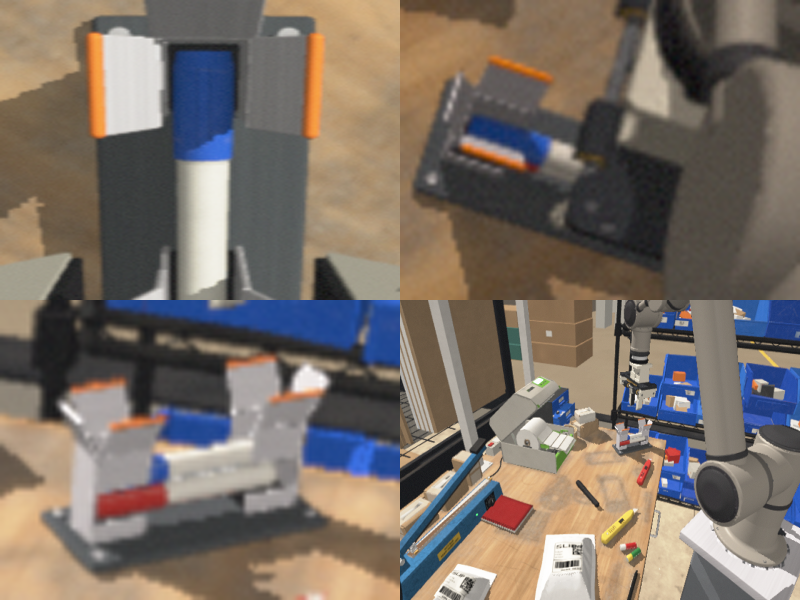

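The close-ups show the blue marker flat on top of the red one in the slot, with the gripper clear above. The black marker and the cutter look undisturbed.

```bash
python3 -c "from cell import robot, order, read_camera; print(order.hand_in())"
```

```text
the job is handed in; nothing more can be done
None
```

The dispenser is loaded with red flat at the bottom and blue flat on top, both released; the black marker and box cutter were not touched, and the job was handed in at about 17 s (no verdict was returned).

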